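# Unlock the bench magnifier's boom and draw it out to the marked scale line

## Task

Take the winged square key out of its block, push its tip into the square recess of the four-lobed knob on the magnifier stand, turn the knob anticlockwise to its stop and leave the key standing in it. Then squeeze the lock button into the side of the grey grip head, and with it squeezed draw the sprung boom out until its pointer is in line with the small clip on the scale. Finish holding it there with the button still squeezed in, and leave everything else on the bench where it is.

Things in the scene. Friction and masses are not known exactly. Their poses are not given: they have to be found in the camera images.
- stand: White magnifier stand, fixed. Origin on the bench under the boom; +x is the way the boom draws out (level, roughly world +y, within 0.3 rad), z up; its -y side faces away from the robot. The white square sleeve (y -20 to 20 mm, 59 to 91 mm high) runs from x = -130 to 50 mm on a 14 mm base plate.
- scale_rail (a point): Centre of the top of the silver scale rail on the stand's -y side: 180 mm (x) by 30 mm (y), 50 mm tall, with black lines every 10 mm. Axes as the stand's.
- boom_slide (a joint): How far the boom is drawn out, m: 0 fully in (start) to 0.15. It moves less than 1 mm until the lock button is in, and about 15 mm until the knob has also been turned. A spring draws it back in if let go: 3.5 N when in, 5 N when fully out, plus 0.5 N friction.
- boom: The sliding boom; most of all its grip head, a grey block 40 mm along it (x), 34 mm wide (y), 36 mm tall, free on both sides and above; origin at the head's centre, 75 mm high, axes as the stand's; at stand x = 105 mm with the boom in. Pinch it across y from above: 42 mm over the button, 35 mm when pressed. The pointer's arm is 45 mm behind this centre towards -y; the lens ring begins 39 mm ahead.
- button_face (a point): Centre of the outer face of the lock button, a steel disc 22 mm across in the middle of the head's -y side, which it overtops by 8 mm; moves with the button.
- lock_button (a joint): How far the lock button is pressed into the head, m: 0 out, 0.007 fully in. Spring: 4 N to start, 7 N fully in. The boom is free of it beyond 0.0045; let go, it springs out again. Pinching the head across its sides presses it.
- pointer (a point): Lower tip of the boom's pointer, a steel blade 3 mm thick that hangs about 4 mm above the inner half of the scale rail.
- rider: Small fixed brass clip, 8 mm wide along the rail, on the outer half of the scale rail, with a 2.5 mm nib towards the pointer. Origin on the rail's top at the root of the nib, axes as the stand's; the pointer is in line when both have the same stand x. It stands 60 to 125 mm in x from the pointer's starting place.
- knob (a joint): Turn of the knob, rad: 0 locked (start), grows anticlockwise seen from above to the stop at 1.2. It frees the boom from about 0.95. Friction 0.06 N m; it stays where it is left.
- knob_recess (a point): Centre of the mouth of the knob's square recess, facing up, 113 mm high, at stand x = -90 mm, y = 0. The recess is 13.8 mm square, 14 mm deep, sides along x and y of this frame (the stand's axes while the knob is at 0). Knob: grey, four lobes, 54 mm across, 22 mm tall.
- key: Loose winged key, 90 g, 100 mm long, upright in its block. Origin at the bottom of its tip, z up, x along the wing. Steel shank 12 mm square up to 50 mm, sides along x and y (last 3 mm only 9 mm square); grey wing handle 36 (x) by 14 mm (y), from 56 to 100 mm. Fits the recess in any of four quarter turns, with about 0.16 rad of turning play each way.
- key_tip (a point): Bottom centre of the key's tip (the key's origin).
- key_handle (a point): Centre of the key's wing handle, 80 mm above its tip.
- key_block: White fixed block 75 x 60 mm, 32 mm tall, with a square hole 24 mm deep in the middle of its top that holds the key; origin on the bench at its centre.
- petri_dish: Bystander: flat glass dish 80 mm across, 14 mm tall, on the bench below or ahead of the lens; origin at the centre of its underside.
- slide_box: Bystander: paper box 85 x 65 x 40 mm.
- cover_box: Bystander: small carton 75 x 60 x 35 mm.
- dropper: Bystander: amber bottle 36 mm across, 85 mm tall.
- beaker: Bystander: glass beaker 68 mm across, 85 mm tall.
Not all that is in view belongs to the job. Leave any pink look-alike of the key alone.

How it is judged:
On the way, in this order (a step that is already met when the one before it is completed fails the run):
1. the key's tip is in the knob's recess (z of key_tip in the frame of knob_recess below -0.009 m and horizontal distance between key_tip and knob_recess below 0.005 m and angle between key's own z axis and vertical below 0.2 rad), for 0.1 s.
2. the knob is turned anticlockwise to its stop (beyond 1.05 of 1.2 rad) with the key in it (all of step 1 and value of joint knob above 1.05 rad), for 0.1 s.
3. the fingers squeeze the lock button in while the boom is still in (less than 20 mm out) (value of joint lock_button above 0.0048 m and contact force between the fingers and boom above 4 N and value of joint boom_slide below 0.02 m), for 0.1 s.
At the end, for the whole second after the job is handed in: The pointer is within 4 mm of the clip along the scale and still; the fingers hold the grip head (over 4 N) with the lock button squeezed in (over 4.8 mm of 7); the knob is turned beyond 1.05 rad; the key, untouched, stands in the recess at least 9 mm deep (all of step 2 and x of pointer in the frame of rider between -0.004 and 0.004 m and velocity of joint boom_slide between -0.01 and 0.01 m/s and value of joint lock_button above 0.0048 m and contact force between the fingers and boom above 4 N and contact force between each of the arm, the fingers and key below 0.3 N); the arm keeps its last pose, push and grip.
It fails at once if a bystander is pushed more than 25 mm (distance of any of petri_dish, slide_box, cover_box, dropper, beaker from where it was at the start of the episode above 0.025 m).
It also fails if it takes over 64 s, if anything falls off the work surface, if the arm or the gripper's body presses on something with over 40 N, if the wrist force passes 120 N, or if a joint passes its speed limit or range.

## Robot

A 6-joint arm with a two-finger parallel gripper is mounted at the origin on the work surface. World frame = base frame: x ahead of the robot, y to its left, z up, the work surface at z = 0. Lengths are in m, angles in rad, forces in N, time in s.
With the tool pointing down it reaches from about 0.25 to 0.775 m from the base axis. Payload 4 kg.
Tool frame: the origin (TCP) lies midway between the tips of the shut fingers; the grasp point (between the pads) lies 19 mm behind it; z points along the fingers, y is the line along which they close (so a half turn about z gives the same grasp; the last joint's range is limited). The gripper opens to 85 mm and grips with 20 to 120 N. Pads are 22 mm wide; open, the fingers measure 114 mm over their backs; the gripper's body (76 mm by 85 mm) begins 54 mm behind the grasp point. The pads swing forward as they close: fully open they stand 13 mm farther back than shut.
Start: joints at [1.05, 0.087, 1.371, -0, 1.684, -0.103], TCP at [0.223, 0.503, 0.231] pointing down, gripper open.
Joint ranges: [-3.1, 3.1], [-0.76, 2.03], [0.27, 2.55], [-1.08, 4.22], [0.17, 2.65], [-2.57, 2.57]. Speed limits (rad/s): [2.79, 2.79, 3.14, 3.14, 3.14, 3.14].

## Interface

Orientations are given as a rotation vector (axis times angle).
In Python, from cell import bot gives the robot as it stands.
- The arm moves only by the shell command python3 -m crank 'ROWS' [FORCE]. ROWS is text: rows parted by semicolons, each of 7 numbers parted by spaces: the shift along the tool's x, y, z in cm, then the turn, a rotation vector about the tool's x, y, z in degrees, then the opening, from 0 (shut) to 1 (fully open). A call has 1 to 8 rows; each row is the pose to reach, as a shift and turn from the pose commanded when the call began, along the tool's axes at that moment; what a row does not reach only later rows make up. A row lasts 1/8 s, in which the tool goes at most 62.5 mm and 10.7 degrees, less where a joint would pass 70% of its speed; a pose out of reach is approached as far as the arm can. A call with a gripper value outside its range is refused whole. The fingers move at their own pace and stop on an object; FORCE is the grip in N (left out, the last holds). Time passes only in rows, so rows that repeat a pose let the fingers close. It gives the time, the measured TCP pose, the force, the opening and the grip force at its end, in the units of the state.
- bot.get_obs(): the state, without advancing time (a new reading comes with each control period).
- bot.get_image(name): name is "side" or "top" or "wrist"; returns the picture (384x512x3 uint8, red, green, blue); there is no depth.
- bot.camera_info(name): a dict with "fx", "fy", "cx", "cy" (pixels), "rvec" (rotation vector, rad) and "tvec" (3), from world to camera coordinates, as OpenCV has them. Camera axes: x right, y down, z forward; pixel columns grow to the right and rows downward; lengths in m; the calibration is good to about 2 mm. A picture is of the moment at which its call begins: read the wrist's pose just before it. camera_info takes no time and is no camera call; for the wrist camera it gives the pose at the moment of the call.
- bot.finish_job(): hands the job in; it is judged then, once.
The state is a dict: "time_s": time; "qpos": joint angles; "qvel": joint speeds; "tau": joint torques, N m; "tool_pos": TCP position; "eef_rot": TCP orientation; "wrist_force": force on the tool from outside, world axes, zero at the start; "wrist_torque": the same for the moment, N m; "width": opening from 0.0 (shut) to 1.0 (fully open); "grip_force": force on a finger pad.
Only numpy, scipy, OpenCV 4.12 (cv2) and the standard library are available. Lean on these libraries where they do the work, as an engineer would, in place of code of your own. Each camera call takes 0.05 s, during which the arm holds its last target. There are 200 camera calls.

## Working session

There is one attempt and no reset: what is moved stays moved. The work goes in short steps, Python scripts to look and compute and a shell command to move; the robot and the scene stay as the last step left them, time stands still between calls to the robot, and variables do not carry over. Pictures are saved under pics/ and viewed, at most 10 in all, crops included, and the job is handed in when it is done.

```bash
ls; mkdir -p pics
python3 - <<'E'
from cell import bot
import cv2
o=bot.get_obs();print({k:o[k] for k in('time_s','tool_pos','eef_rot','width')})
for n in('side','top'):
    im=bot.get_image(n);cv2.imwrite(f'pics/{n}0.png',im[:,:,::-1]);print(n,bot.camera_info(n))
E
```

```text
pics
{'time_s': 0.0, 'tool_pos': array([0.22292294, 0.50224199, 0.23011937]), 'eef_rot': array([-0.65134672, -3.07265417,  0.00336519]), 'width': 0.996392140893111}
side {'fx': 440.7964721867418, 'fy': 440.7964721867418, 'cx': 260.15418771459935, 'cy': 187.37026077418363, 'rvec': array([ 2.04388003, -0.48746977,  0.26632287]), 'tvec': array([-0.42264395,  0.23001679,  0.84712987])}
top {'fx': 433.5058773351525, 'fy': 433.5058773351525, 'cx': 259.9634428343701, 'cy': 189.74186811502264, 'rvec': array([ 2.11694049, -2.13069434,  0.2056364 ]), 'tvec': array([0.08126416, 0.52156065, 1.15243657])}
```

View pics/side0.png

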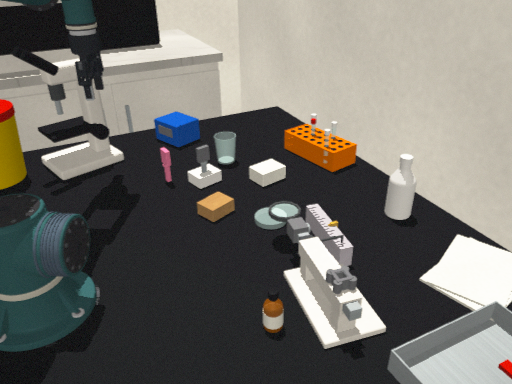

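View pics/top0.png

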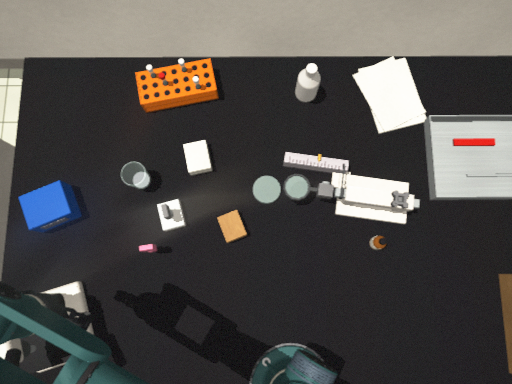

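Side view: the upright grey key is in its white block at (203,160), with the pink look-alike at (167,165). Top view: key at (170,213), pink one at (148,248), knob at (400,200), grip head at (326,189) and brass clip at (319,157). The candidates for the key are grey (170,213) and pink (148,248); I choose the grey one in the white block. Next I check it in a close crop.

```bash
cat > h.py <<'E'
import numpy as np,cv2
from cell import bot
from scipy.spatial.transform import Rotation as R
def cam(n):
    c=bot.camera_info(n);return (np.array([[c['fx'],0,c['cx']],[0,c['fy'],c['cy']],[0,0,1]]),np.array(c['rvec']),np.array(c['tvec']))
def unproj(c,uv,z):
    K,r,t=c;Rm=cv2.Rodrigues(r)[0];C=-Rm.T@t
    d=Rm.T@np.linalg.inv(K)@np.array([uv[0],uv[1],1.]);return C+d*(z-C[2])/d[2]
def proj(c,P):
    return cv2.projectPoints(np.array(P,float).reshape(-1,1,3),c[1],c[2],c[0],None)[0].reshape(-1,2)
def totool(dw):
    return R.from_rotvec(bot.get_obs()['eef_rot']).inv().apply(dw)
E
python3 - <<'E'
from h import *
a=cv2.imread('pics/top0.png')
k=cv2.resize(a[185:260,130:230],(400,300),interpolation=3)
s=cv2.resize(a[145:235,275:425],(800,480),interpolation=3)
s2=cv2.imread('pics/side0.png')[130:200,140:240];s2=cv2.resize(s2,(400,280),interpolation=3)
s=s[:, :]
o=np.zeros((600,800,3),np.uint8);o[:280,:400]=k[:280];o[:280,400:]=s2
o[284:284+316,:527]=cv2.resize(s,(527,316));cv2.imwrite('pics/c1.png',o)
c=cam('top')
for n,p,z in[('keytop',(167,210),.108),('blk',(172,215),.032),('knob',(400,199),.113),('head',(326,189),.093),('clip',(319,157),.055),('rail l',(286,158),.05),('rail r',(347,166),.05),('lens',(297,187),.08),('dish',(267,189),.014),('dropper',(378,242),.08)]: print(n,unproj(c,p,z).round(3))
w=cam('wrist');o=bot.get_obs();Rm=cv2.Rodrigues(w[1])[0];print('wristcam',-Rm.T@w[2],Rm[2],o['tool_pos'],R.from_rotvec(o['eef_rot']).as_matrix().round(3),w[0][0,0])
E
```

```text
keytop [0.459 0.321 0.108]
blk [0.455 0.323 0.032]
knob [ 0.483 -0.288  0.113]
head [ 0.515 -0.098  0.093]
clip [ 0.613 -0.088  0.055]
rail l [0.612 0.004 0.05 ]
rail r [ 0.588 -0.166  0.05 ]
lens [ 0.523 -0.022  0.08 ]
dish [0.531 0.058 0.014]
dropper [ 0.374 -0.233  0.08 ]
wristcam [0.15369661 0.53277819 0.37306048] [ 0.27264715 -0.12387369 -0.95410631] [0.22290996 0.50229907 0.23025503] [[-0.914  0.406 -0.001]
 [ 0.406  0.914 -0.002]
 [ 0.    -0.002 -1.   ]] 291.4169969804451
```

View pics/c1.png

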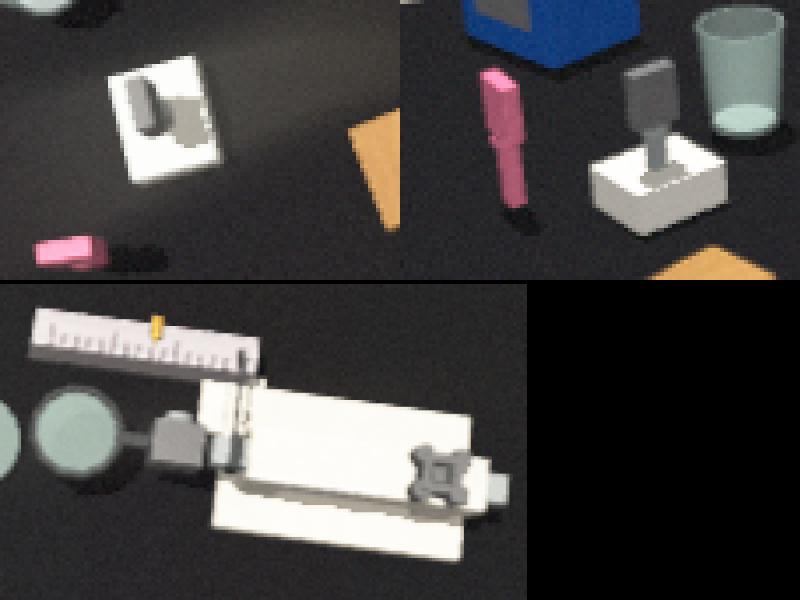

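The crop confirms it: the grey winged key stands in the white block with its centre at crop (140,105), and the pink one is separate. The stand's layout is also clear. Now I work out the yaws and the approach.

Run:
```python
from h import *
c=cam('top')
B=[unproj(c,(130+x/4,185+y/4),.032) for x,y in[(108,75),(195,55),(222,160),(132,183)]]
B=np.array(B);print(B.round(3),B.mean(0))
for i in range(4):
    d=B[(i+1)%4]-B[i];print(np.linalg.norm(d[:2]).round(3),np.arctan2(d[1],d[0]).round(3))
s=3.513;f=lambda x,y,z:unproj(c,(275+x/s,145+(y-284)/s),z)
kn=f(441,473,.113);hd=f(178,441,.093);clip=f(157,327,.055);ptr=f(242,355,.055);rl=f(35,309,.05);rr=f(260,338,.05)
for n in('kn','hd','clip','ptr','rl','rr'):print(n,globals()[n].round(4))
a=lambda p,q:np.arctan2((q-p)[1],(q-p)[0])
print(a(kn,hd),np.linalg.norm((hd-kn)[:2]),a(rr,rl))
T=np.array([.457,.322,.23]);print('shift cm',totool(T-bot.get_obs()['tool_pos'])*100)
```

```text
[[0.487 0.366 0.032]
 [0.501 0.305 0.032]
 [0.427 0.285 0.032]
 [0.412 0.346 0.032]] [0.45688018 0.32551135 0.032     ]
0.062 -1.346
0.077 -2.867
0.064 1.817
0.078 0.251
kn [ 0.4835 -0.2893  0.113 ]
hd [ 0.5128 -0.0974  0.093 ]
clip [ 0.6126 -0.09    0.055 ]
ptr [ 0.5893 -0.1568  0.055 ]
rl [0.6295 0.0067 0.05  ]
rr [ 0.6044 -0.1728  0.05  ]
1.4193790648665099 0.19406204070307626 1.432073140071984
shift cm [-28.71074061  -6.982258     0.0330483 ]
```

```bash
python3 -m crank '-28.7 -7 0 0 0 80 1;-28.7 -7 0 0 0 80 1;-28.7 -7 0 0 0 80 1;-28.7 -7 0 0 0 80 1;-28.7 -7 0 0 0 80 1;-28.7 -7 0 0 0 80 1;-28.7 -7 0 0 0 80 1;-28.7 -7 0 0 0 80 1' 30; python3 -m crank '0 0 0 0 0 61.7 0.6;0 0 0 0 0 61.7 0.6;0 0 0 0 0 61.7 0.6;0 0 0 0 0 61.7 0.6;0 0 0 0 0 61.7 0.6;0 0 0 0 0 61.7 0.6;0 0 0 0 0 61.7 0.6;0 0 0 0 0 61.7 0.6'
python3 - <<'E'
from h import *
o=bot.get_obs();c=cam('wrist');im=bot.get_image('wrist')
M=R.from_rotvec(o['eef_rot']).as_matrix();print(o['tool_pos'],np.arctan2(M[1,0],M[0,0]),o['qpos'].round(2))
np.savez('w1.npz',K=c[0],r=c[1],t=c[2]);cv2.imwrite('pics/w1.png',cv2.resize(im[:,:,::-1],(768,576),interpolation=3))
E
```

```text
time_s: 1.1
tool_pos: [0.4571, 0.3218, 0.2305]
eef_rot: [-2.478, -1.93, 0.002]
wrist_force: [0.0, 0.8, 0.1]
width: 1.003
grip_force: 0.0
time_s: 2.1
tool_pos: [0.457, 0.3222, 0.231]
eef_rot: [3.116, 0.396, -0.001]
wrist_force: [-0.5, -0.7, -0.0]
width: 0.595
grip_force: 0.0
[0.45696603 0.32219881 0.23095415] 0.2525912119942279 [0.51 0.11 1.35 0.   1.69 1.83]
```

View pics/w1.png

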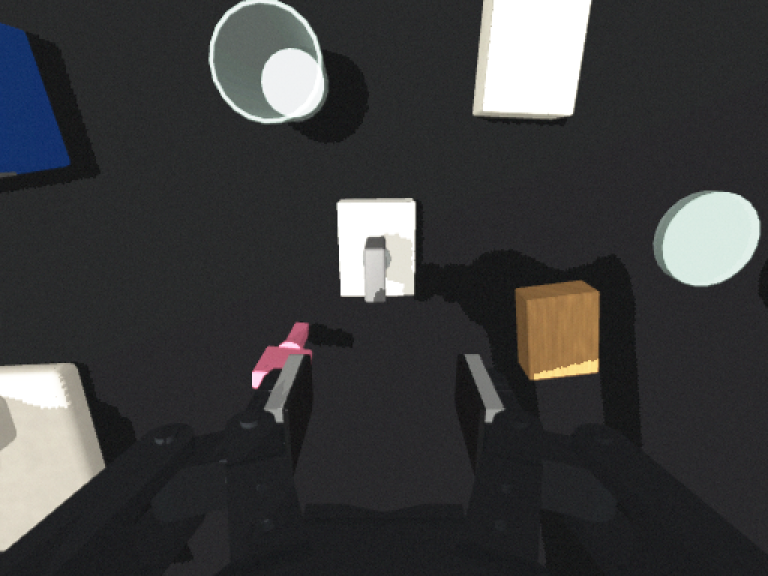

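Run:
```python
from h import *
d=np.load('w1.npz');c=(d['K'],d['r'],d['t'])
q=lambda x,y,z:unproj(c,(x/1.5,y/1.5),z)
Rm=cv2.Rodrigues(c[1])[0];print('C',-Rm.T@c[2],Rm[1],Rm[2])
for p in[(366,247),(384,247),(384,291),(365,291)]:print(p,q(*p,.108).round(4))
B=np.array([q(*p,.032) for p in[(338,200),(415,200),(415,296),(341,296)]]);print(B.round(4),B.mean(0))
for u in [(0.457,.322)]:
  for z in(.008,.064,.108):print(z,proj(c,[(*u,z)])*1.5)
```

```text
C [0.53151269 0.34056413 0.37373568] [-0.92354718 -0.23917312  0.29976127] [-0.2898331  -0.07652069 -0.95401329]
(366, 247) [0.4744 0.3365 0.108 ]
(384, 247) [0.4772 0.3257 0.108 ]
(384, 291) [0.4496 0.3185 0.108 ]
(365, 291) [0.4465 0.3303 0.108 ]
[[0.4884 0.365  0.032 ]
 [0.5033 0.3076 0.032 ]
 [0.4283 0.2864 0.032 ]
 [0.4131 0.3454 0.032 ]] [0.45829113 0.32611493 0.032     ]
0.008 [[381.92860426 246.20711032]]
0.064 [[381.78879706 262.0740763 ]]
0.108 [[381.64105169 278.84195725]]
```

The close view shows the key's top face at about (366..384, 247..302), centre at (0.4585, 0.327). The wing is parallel to the block's long side, at yaw 0.26. I'll descend and grasp.

```bash
python3 -m crank '0.25 -0.4 6 0 0 0 0.6;0.25 -0.4 11 0 0 0 0.6;0.25 -0.4 16 0 0 0 0.6;0.25 -0.4 16 0 0 0 0.6;0.25 -0.4 16 0 0 0 0;0.25 -0.4 16 0 0 0 0;0.25 -0.4 16 0 0 0 0;0.25 -0.4 16 0 0 0 0' 40; python3 -m crank '0 0 0 0 0 0 0;0 0 0 0 0 0 0;0 0 -4 0 0 0 0;0 0 -8 0 0 0 0;0 0 -12 0 0 0 0;0 0 -15 0 0 0 0;0 0 -15 0 0 0 0' 40
python3 - <<'E'
from h import *
o=bot.get_obs();M=R.from_rotvec(o['eef_rot']).as_matrix();print(o['tool_pos'],np.arctan2(M[1,0],M[0,0]))
# knob hover
T=np.array([.4835,-.2893,.26]);
print(totool(T-o['tool_pos'])*100)
E
```

```text
time_s: 3.15
tool_pos: [0.4604, 0.328, 0.0748]
eef_rot: [-3.114, -0.393, -0.01]
wrist_force: [0.7, 0.3, 6.6]
width: 0.158
grip_force: 41.3
time_s: 4.03
tool_pos: [0.4599, 0.3275, 0.2251]
eef_rot: [-3.114, -0.392, -0.011]
wrist_force: [-0.3, -0.1, -0.3]
width: 0.161
grip_force: 40.4
[0.45986739 0.32749043 0.2251436 ] 0.2507143783971388
[-12.98700078  60.33004373  -3.69629952]
```

```bash
python3 -m crank '0 2 -3.7 0 0 0 0;-3 8 -3.7 0 0 0 0;-5 14 -3.7 0 0 0 0;-7 20 -3.7 0 0 0 0;-9 26 -3.7 0 0 0 0;-11 32 -3.7 0 0 0 0;-13 38 -3.7 0 0 0 0;-14.4 43.5 -3.7 0 0 0 0' 40;  python3 -m crank '-1 5 0 0 0 7 0;-2 10 0 0 0 14 0;-3.2 14.9 0 0 0 22.7 0;-3.2 14.9 0 0 0 22.7 0;-3.2 14.9 0 0 0 22.7 0;-3.2 14.9 0 0 0 22.7 0' 40
python3 - <<'E'
from h import *
o=bot.get_obs();c=cam('wrist');im=bot.get_image('wrist')
M=R.from_rotvec(o['eef_rot']).as_matrix();print(o['tool_pos'],np.arctan2(M[1,0],M[0,0]),M[:,2],o['qpos'].round(2))
np.savez('w2.npz',K=c[0],r=c[1],t=c[2],p=o['tool_pos'],M=M)
print(proj(c,[o['tool_pos']+[0,0,-.067],(.4835,-.2893,.113)]))
cv2.imwrite('pics/w2raw.png',im[:,:,::-1])
s=bot.get_image('side');cv2.imwrite('pics/s2raw.png',s[:,:,::-1])
print(proj(cam('side'),[o['tool_pos']+[0,0,-.067],(.4835,-.2893,.113)]))
a=cv2.resize(im[100:340,130:390,::-1],(780,720),interpolation=3)[:600]
cv2.imwrite('pics/w2.png',a)
E
```

```text
time_s: 5.03
tool_pos: [0.4257, -0.1294, 0.2564]
eef_rot: [-3.115, -0.393, 0.003]
wrist_force: [0.7, -1.0, -1.2]
width: 0.156
grip_force: 40.4
time_s: 5.78
tool_pos: [0.4329, -0.2789, 0.2578]
eef_rot: [-3.133, 0.225, 0.001]
wrist_force: [0.5, 0.3, -0.5]
width: 0.158
grip_force: 40.4
[ 0.43287895 -0.27886852  0.25778695] -0.14352716777184193 [-5.48103283e-04  8.94247167e-04 -9.99999450e-01] [-0.68  0.01  1.4   0.    1.73  1.03]
[[254.27579406 206.69871428]
 [257.76686241 128.84784161]]
[[314.80857239 242.39275391]
 [341.11764904 274.29147183]]
```

View pics/w2.png

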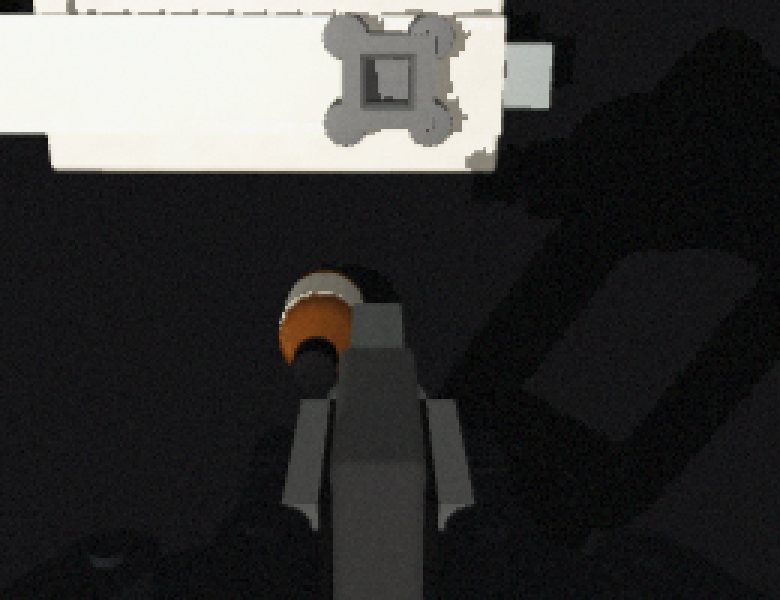

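The view shows the recess mouth centred at full-frame (259.2,127), square to the tool. The tip's front lower edge is centred at (255.8,201).

Run:
```python
from h import *
d=np.load('w2.npz');c=(d['K'],d['r'],d['t']);p=d['p'];M=d['M']
q=lambda x,y,z:unproj(c,(130+x/3,100+y/3),z)
k=q(387.5,81,.113);print('knob',k, [ (M.T@(q(*a,.113)-k)*1e3).round(1) for a in[(361,54),(414,54),(414,108),(361,108)]])
for L in(.064,.067,.070):
    e=q(377.5,303,p[2]-L); print(L,'tip front rel tool mm',(M.T@(e-p)*1e3).round(1), 'w',(M.T@(q(403,303,p[2]-L)-q(352,303,p[2]-L))*1e3).round(1))
print('wing bottom front?',(M.T@(q(377,348,p[2]-.067+.056)-p)*1e3).round(1))
print('tool->knob mm',(M.T@(k-p)*1e3).round(1))
a=cv2.imread('pics/s2raw.png')[190:320,260:400];cv2.imwrite('pics/s2.png',cv2.resize(a,(646,600),interpolation=3))
```

```text
knob [ 0.4850415  -0.29088298  0.113     ] [array([ 8.4, -8.5,  0. ]), array([ 8.4,  8.4, -0. ]), array([-8.6,  8.7, -0. ]), array([-8.6, -8.6,  0. ])]
0.064 tip front rel tool mm [ 5.7  1.2 64. ] w [ 0.  12.8 -0. ]
0.067 tip front rel tool mm [ 4.7  1.2 67. ] w [ 0.  12.9 -0. ]
0.07 tip front rel tool mm [ 3.6  1.2 70. ] w [ 0.  13.1 -0. ]
wing bottom front? [15.  1. 11.]
tool->knob mm [ 53.4   4.5 144.7]
```

View pics/s2.png

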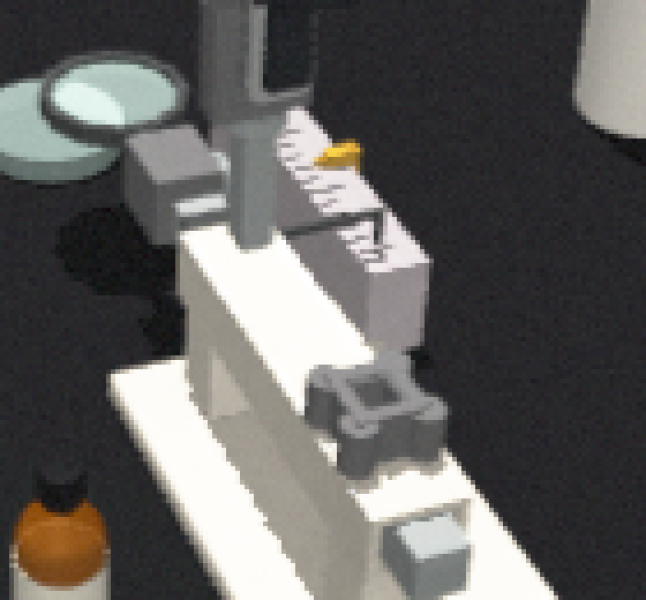

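```bash
python3 -m crank '4 0.3 0 0 0 0 0;5.4 0.35 0 0 0 0 0;5.4 0.35 4 0 0 0 0;5.4 0.35 6.5 0 0 0 0;5.4 0.35 6.5 0 0 0 0;5.4 0.35 6.5 0 0 0 0;5.4 0.35 6.5 0 0 0 0' 40
python3 - <<'E'
from h import *
o=bot.get_obs();c=cam('wrist');im=bot.get_image('wrist')
M=R.from_rotvec(o['eef_rot']).as_matrix();p=o['tool_pos'];print(p)
np.savez('w3.npz',K=c[0],r=c[1],t=c[2],p=p,M=M)
cs=cam('side');s=bot.get_image('side')
print(proj(c,[p+[0,0,-.067],(.485,-.2909,.113)]),proj(cs,[p+[0,0,-.067],(.485,-.2909,.113)]))
cv2.imwrite('pics/w3raw.png',im);a=cv2.resize(im[150:300,205:305,::-1],(400,600),interpolation=3)
b=cv2.resize(s[220:310,310:370,::-1],(400,600),interpolation=3)
cv2.imwrite('pics/w3.png',np.hstack([a,b]))
E
```

```text
time_s: 6.75
tool_pos: [0.4865, -0.2919, 0.1955]
eef_rot: [3.131, -0.228, 0.005]
wrist_force: [0.1, 0.1, 0.3]
width: 0.161
grip_force: 40.4
[ 0.48651841 -0.29185618  0.1954925 ]
[[254.03194197 207.03585834]
 [253.18728147 202.43424875]] [[344.22295023 267.54799297]
 [342.40044192 274.58084983]]
```

View pics/w3.png

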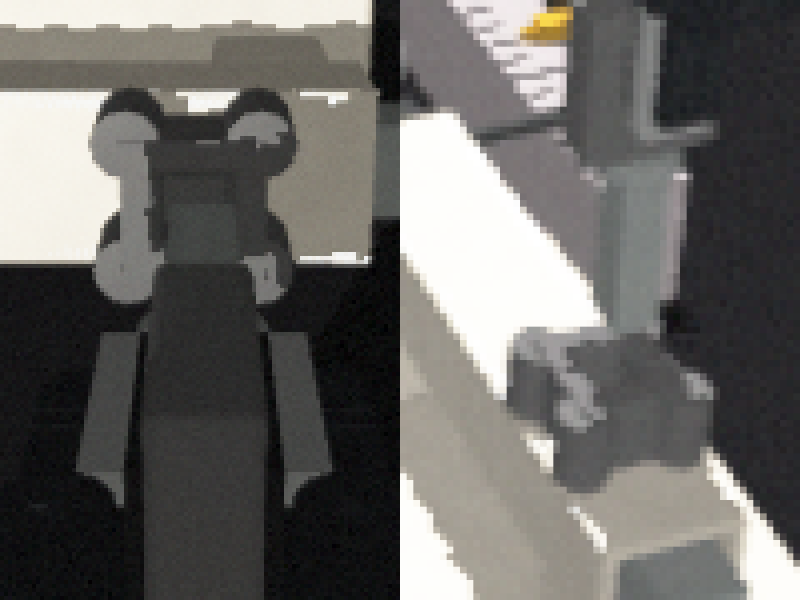

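The tip hangs about 1.6 mm to the tool's +y and 1.2 mm to +x of the recess centre: shank centre at crop x=202, knob lobes centred at 195. I'll correct this and lower gently.

```bash
python3 -m crank '-0.12 -0.16 0.5 0 0 0 0;-0.12 -0.16 1 0 0 0 0;-0.12 -0.16 1 0 0 0 0;-0.12 -0.16 1 0 0 0 0'; python3 -m crank '0 0 0.5 0 0 0 0;0 0 0.8 0 0 0 0;0 0 0.8 0 0 0 0'
```

```text
time_s: 7.35
tool_pos: [0.4848, -0.2896, 0.1831]
eef_rot: [-3.133, 0.228, 0.0]
wrist_force: [0.3, -0.1, -0.3]
width: 0.155
grip_force: 40.4
time_s: 7.72
tool_pos: [0.4847, -0.2895, 0.1748]
eef_rot: [-3.133, 0.228, 0.001]
wrist_force: [0.4, -0.1, -1.2]
width: 0.159
grip_force: 40.4
```

It has entered without force. Continue to the bottom.

```bash
python3 -m crank '0 0 0.4 0 0 0 0;0 0 0.8 0 0 0 0;0 0 0.8 0 0 0 0'; python3 -m crank '0 0 0.2 0 0 0 0;0 0 0.2 0 0 0 0'
```

```text
time_s: 8.1
tool_pos: [0.4848, -0.2896, 0.167]
eef_rot: [-3.133, 0.228, 0.0]
wrist_force: [0.5, 0.3, -0.4]
width: 0.16
grip_force: 40.4
time_s: 8.35
tool_pos: [0.485, -0.2897, 0.1665]
eef_rot: [3.133, -0.228, 0.002]
wrist_force: [-1.4, 1.0, 4.5]
width: 0.162
grip_force: 41.1
```

```bash
python3 -m crank '-0.02 0 -0.1 0 0 -10 0;-0.04 0 -0.1 0 0 -20 0;-0.06 0 -0.1 0 0 -30 0;-0.08 0.01 -0.1 0 0 -40 0;-0.1 0.02 -0.1 0 0 -50 0;-0.11 0.03 -0.1 0 0 -60 0;-0.12 0.04 -0.1 0 0 -70 0;-0.13 0.05 -0.1 0 0 -76 0' 60; python3 -m crank '0 0 0 0 0 -3 0;0 0 0 0 0 -3 0'; python3 -c "
from h import *
o=bot.get_obs();M=R.from_rotvec(o['eef_rot']).as_matrix();print(np.arctan2(M[1,0],M[0,0])+.1435,o['wrist_torque'],o['qpos'].round(2))"
```

```text
time_s: 9.35
tool_pos: [0.4849, -0.289, 0.1667]
eef_rot: [2.605, 1.755, 0.006]
wrist_force: [2.2, 2.4, 1.5]
width: 0.153
grip_force: 61.3
time_s: 9.6
tool_pos: [0.4848, -0.2891, 0.1667]
eef_rot: [2.562, 1.817, 0.005]
wrist_force: [3.6, 2.8, 0.9]
width: 0.156
grip_force: 61.4
1.3768972927714376 [ 0.73365824 -0.82970093 -0.01871133] [-0.64  0.14  1.44  0.    1.56 -0.3 ]
```

```bash
python3 -m crank '0 0 0 0 0 -4 0;0 0 0 0 0 -4 0'; python3 -c "
from h import *
o=bot.get_obs();M=R.from_rotvec(o['eef_rot']).as_matrix();print(np.arctan2(M[1,0],M[0,0])+.1435,o['wrist_torque'])"; python3 -m crank '0 0 0 0 0 -4 0;0 0 0 0 0 -4 0'
python3 - <<'E'
from h import *
o=bot.get_obs();M=R.from_rotvec(o['eef_rot']).as_matrix();print(np.arctan2(M[1,0],M[0,0])+.1435,o['wrist_torque'],o['wrist_force'])
a=bot.get_image('top')[150:240,280:430,::-1];b=bot.get_image('side')[200:310,280:380,::-1]
cv2.imwrite('pics/t4.png',np.vstack([cv2.resize(b,(273,300)), ]) if 0 else np.hstack([cv2.resize(a,(500,300),interpolation=3),cv2.resize(b,(273,300),interpolation=3)]))
E
```

```text
time_s: 9.85
tool_pos: [0.4847, -0.2891, 0.1667]
eef_rot: [2.498, 1.904, 0.005]
wrist_force: [3.9, 4.3, 1.4]
width: 0.157
grip_force: 61.4
1.445860542647373 [ 0.83935387 -0.89586382 -0.14963506]
time_s: 10.1
tool_pos: [0.4846, -0.289, 0.1666]
eef_rot: [2.431, 1.989, 0.005]
wrist_force: [4.0, 3.8, 1.3]
width: 0.151
grip_force: 61.4
1.5152655262326644 [ 0.90663429 -0.83795395 -0.22966044] [4.0288072  3.82823889 1.33854994]
```

View pics/t4.png

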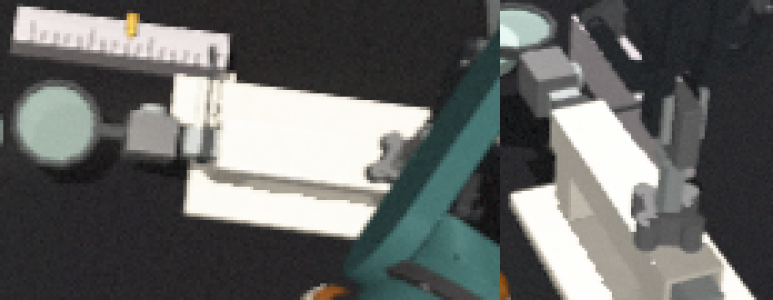

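The knob is visibly turned, lobes rotated at (385,160), and the torque rises against the stop. I'll unload a little, open, and rise clear.

```bash
python3 -m crank '0 0 0 0 0 4 0;0 0 0 0 0 4 0;0 0 0 0 0 4 0.5;0 0 0 0 0 4 0.5;0 0 0 0 0 4 0.5;0 0 -3 0 0 4 0.5;0 0 -7 0 0 4 0.5;0 0 -11 0 0 4 0.5'
python3 -m crank '-5 0 0 0 0 0 0.8;-9 0 0 0 0 0 1;-9 0 0 0 0 0 1;-9 0 0 0 0 0 1'
python3 - <<'E'
from h import *
o=bot.get_obs();c=cam('wrist');im=bot.get_image('wrist')
M=R.from_rotvec(o['eef_rot']).as_matrix();p=o['tool_pos'];print(p,np.arctan2(M[1,0],M[0,0]))
np.savez('w5.npz',K=c[0],r=c[1],t=c[2],p=p,M=M)
cv2.imwrite('pics/w5.png',cv2.resize(im[:,:,::-1],(768,576),interpolation=3))
E
```

```text
time_s: 11.2
tool_pos: [0.4831, -0.2901, 0.2771]
eef_rot: [-2.498, -1.904, 0.001]
wrist_force: [-0.1, 0.3, -0.5]
width: 0.499
grip_force: 0.0
time_s: 11.7
tool_pos: [0.4595, -0.3766, 0.276]
eef_rot: [-2.498, -1.904, -0.0]
wrist_force: [0.9, 0.3, -0.4]
width: 1.001
grip_force: 0.0
[ 0.45953062 -0.37659937  0.2759886 ] 1.3025357229488563
```

View pics/w5.png

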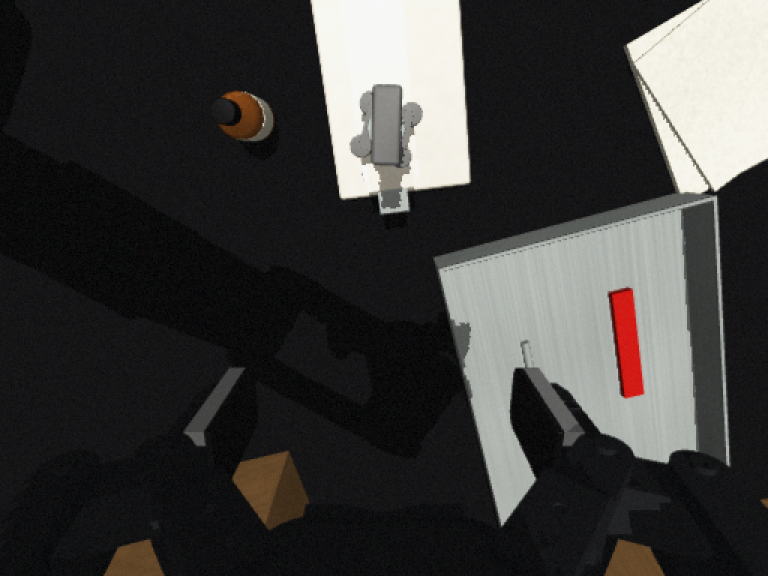

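Key stands upright in the knob, wing centre (387,125). The lobes are tilted about 12° in the image, which puts the knob at about 1.2 rad. Now to above the grip head (expected at 0.513, -0.097).

```bash
python3 -m crank '6 -1 0 0 0 -3 1;12 -2.2 0 0 0 -7 1;18 -2.2 0 0 0 -7 1;24 -2.2 2 0 0 -7 1;28.4 -2.2 6 0 0 -7 1;28.4 -2.2 10 0 0 -7 1;28.4 -2.2 10 0 0 -7 1;28.4 -2.2 10 0 0 -7 1' 40
python3 - <<'E'
from h import *
o=bot.get_obs();M=R.from_rotvec(o['eef_rot']).as_matrix();p=o['tool_pos'];print(p,np.arctan2(M[1,0],M[0,0]))
h=np.array([.5132,-.097,.057]);print(M.T@(h-p)*100)
im=bot.get_image('wrist');cv2.imwrite('pics/w6raw.png',im[:,:,::-1]);c=cam('wrist');np.savez('w6.npz',K=c[0],r=c[1],t=c[2],p=p,M=M)
# projected head-top quad vs. image gray level scan along the head's y across its top
y=1.426;X=np.array([np.cos(y),np.sin(y),0]);Y=np.array([-np.sin(y),np.cos(y),0]);H=np.array([.5126,-.097,.093])
for nm,d in(('y',Y),('x',X)):
    s=np.arange(-40,41,2);uv=proj(c,[H+d*k/1e3 for k in s]).round().astype(int)
    print(nm,[(int(k),int(im[v,u].mean())) for k,(u,v) in zip(s,uv) if 0<=u<512 and 0<=v<384])
E
```

```text
time_s: 12.75
tool_pos: [0.5143, -0.0971, 0.1782]
eef_rot: [2.375, 2.053, 0.002]
wrist_force: [1.0, 0.1, -0.3]
width: 1.0
grip_force: 0.0
[ 0.51427417 -0.09710231  0.17819514] 1.4255396321439473
[-9.67160255e-04 -1.39839568e-01  1.21191879e+01]
y [(-40, 252), (-38, 252), (-36, 252), (-34, 252), (-32, 252), (-30, 252), (-28, 252), (-26, 226), (-24, 221), (-22, 212), (-20, 210), (-18, 147), (-16, 157), (-14, 157), (-12, 156), (-10, 157), (-8, 157), (-6, 153), (-4, 159), (-2, 159), (0, 157), (2, 156), (4, 160), (6, 161), (8, 158), (10, 159), (12, 160), (14, 132), (16, 30), (18, 30), (20, 29), (22, 27), (24, 28), (26, 32), (28, 30), (30, 31), (32, 31), (34, 30), (36, 31), (38, 30), (40, 28)]
x [(-40, 40), (-38, 104), (-36, 120), (-34, 119), (-32, 121), (-30, 187), (-28, 227), (-26, 219), (-24, 126), (-22, 124), (-20, 133), (-18, 155), (-16, 153), (-14, 153), (-12, 155), (-10, 154), (-8, 157), (-6, 158), (-4, 156), (-2, 158), (0, 157), (2, 157), (4, 158), (6, 162), (8, 157), (10, 162), (12, 158), (14, 160), (16, 162), (18, 135), (20, 82), (22, 86), (24, 89), (26, 92), (28, 90), (30, 93), (32, 92), (34, 94), (36, 88), (38, 94), (40, 95)]
```

The brightness scan confirms the head is centred under the tool within about 1 mm. Descend.

```bash
python3 -m crank '0 0 5 0 0 0 1;0 0 10 0 0 0 1;0 0 12.1 0 0 0 1;0 0 12.1 0 0 0 1;0 0 12.1 0 0 0 1'; python3 -m crank '0 0 0 0 0 0 0.3;0 0 0 0 0 0 0.3;0 0 0 0 0 0 0.3;0 0 0 0 0 0 0.3;0 0 0 0 0 0 0.3;0 0 0 0 0 0 0.3' 40
```

```text
time_s: 13.42
tool_pos: [0.5155, -0.098, 0.0581]
eef_rot: [2.375, 2.05, 0.004]
wrist_force: [0.0, -0.1, -0.3]
width: 0.998
grip_force: 0.0
time_s: 14.18
tool_pos: [0.5136, -0.0972, 0.0573]
eef_rot: [2.377, 2.053, 0.0]
wrist_force: [-4.4, -0.5, 8.5]
width: 0.403
grip_force: 43.2
```

Gripped at 34 mm width, so the button is in. Draw out about 65 mm.

```bash
python3 -m crank '0 0 0 0 0 0 0.3;0.5 0 0 0 0 0 0.3;1.2 0 0 0 0 0 0.3;2 0 0 0 0 0 0.3;2.8 0 0 0 0 0 0.3;3.6 0 0 0 0 0 0.3;4.4 0 0 0 0 0 0.3;4.4 0 0 0 0 0 0.3' 50; python3 -m crank '0.8 0 0 0 0 0 0.3;1.5 0 0 0 0 0 0.3;2.1 0 0 0 0 0 0.3;2.1 0 0 0 0 0 0.3;2.1 0 0 0 0 0 0.3'
python3 - <<'E'
from h import *
o=bot.get_obs();c=cam('wrist');im=bot.get_image('wrist')
M=R.from_rotvec(o['eef_rot']).as_matrix();p=o['tool_pos'];print(p,np.arctan2(M[1,0],M[0,0]))
np.savez('w7.npz',K=c[0],r=c[1],t=c[2],p=p,M=M)
cv2.imwrite('pics/w7raw.png',im[:,:,::-1])
t=bot.get_image('top');s=bot.get_image('side');cv2.imwrite('pics/t7raw.png',t[:,:,::-1]);cv2.imwrite('pics/s7raw.png',s[:,:,::-1])
P=[(.6126,-.09,.055),p+[.08,-.055,0]]
for n in('wrist','top','side'):print(n,proj(cam(n),P).round(1))
f=lambda a,w,h:cv2.resize(a[:,:,::-1],(w,h),interpolation=3)
cv2.imwrite('pics/f7.png',np.vstack([np.hstack([f(s[190:280,290:370],267,300),f(t[135:195,270:360],450,300)]),np.hstack([f(im,400,300),np.zeros((300,317,3),np.uint8)])]))
E
```

```text
time_s: 15.18
tool_pos: [0.52, -0.0543, 0.0573]
eef_rot: [2.375, 2.053, -0.002]
wrist_force: [-5.0, -3.3, 8.0]
width: 0.403
grip_force: 49.3
time_s: 15.8
tool_pos: [0.523, -0.0339, 0.0574]
eef_rot: [2.375, 2.052, -0.002]
wrist_force: [-5.1, -2.3, 6.8]
width: 0.398
grip_force: 49.3
[ 0.52303532 -0.0339193   0.05738994] 1.425191320570711
wrist [[416.2 308.4]
 [401.9 311.6]]
top [[319.7 157.3]
 [319.5 160.4]]
side [[334.3 223.6]
 [330.5 223.6]]
```

View pics/f7.png

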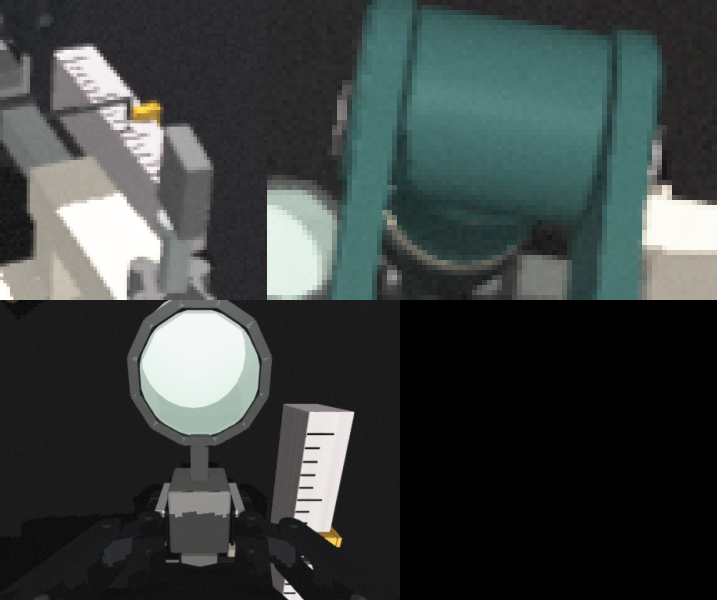

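Side crop: pointer arm ends at about (131,97) and the blade hangs to about (132,117), right beside the clip at (135–160, 103–120), so it is nearly in line. I'll quantify from pixel values.

Run:
```python
from h import *
a=cv2.imread('pics/s7raw.png').astype(int)
print('cols',list(range(322,342)))
for v in range(214,232):
    print(v,' '.join(('Y' if a[v,u,2]-a[v,u,0]>50 else ' ')+'%3d'%a[v,u].mean() for u in range(322,342)))
b=cv2.imread('pics/s2raw.png').astype(int)
print('before: cols 322..');
for v in range(214,248):
    print(v,' '.join(('Y' if b[v,u,2]-b[v,u,0]>50 else ' ')+'%3d'%b[v,u].mean() for u in range(325,350)))
cs=cam('side');y=1.426;X=np.array([np.cos(y),np.sin(y),0]);Q=np.array([.6126,-.09,.054])
print(proj(cs,[Q,Q+.01*X,Q+[0,0,.01],Q+.01*np.array([-np.sin(y),np.cos(y),0])]))
```

```text
cols [322, 323, 324, 325, 326, 327, 328, 329, 330, 331, 332, 333, 334, 335, 336, 337, 338, 339, 340, 341]
214  241  241  240  236  188   65   48   45   43   44   43   43   38   43   41   40   48   42   43   41
215  241  241  241  241  229  148   63   46   45   44   42   44   46   42   44   45   47   40   45   43
216  242  242  240  240  240  229  146   55   40   45   42   43   44   44   39   41   41   45   45   42
217  238  237  237  238  241  241  226  121   48   45   43   41   46   39   47   40   43   42   38   42
218  165  165  171  220  234  234  228  183   82   46   41   39   45   45   44   41   41   40   46   42
219  213  224  177  165  126  100   91  137  170   80   40   45   44   48   53   45   43   44   45   45
220   99   92   87   86   84   77   67  140  215  190   58   58   70 Y 91 Y 93   56   43   44   43   42
221   89  107  127  158  182  152   62  138  224  221 Y129 Y132 Y155 Y173 Y157 Y118   51   38   40   43
222  191  228  240  241  241  214   61 Y118 Y181 Y187 Y187 Y182 Y183 Y173 Y162 Y164 Y 82   42   41   43
223  235  228  207  226  236  174   58 Y 97 Y158 Y183 Y183
[... 4699 characters left out ...]
39  236  232  231  222  190  175  154  173  216  234  233  235  239
244  117  118  114  118  115  112  114  117  117  118  122  176  219  158  166  150  110  132  211  236  235  234  234  233  234
245  116  116  115  114  116  115  114  117  117  118  119  128  168  219  232  232  212  127  181  235  237  236  235  235  235
246  127  116  117  117  117  116  118  118  115  119  118  123  143  166  138  156  154  153  193  236  237  236  236  235  231
247  204  127  116  114  115  116  118  115  114  115  117  118  118  127  185  239  239  239  236  231  230  231  233  223  194
[[334.23671409 223.96481903]
 [332.23606689 221.57792862]
 [334.55805229 220.2401622 ]
 [330.16608366 224.80232792]]
```

Run:
```python
from h import *
y=1.426;X=np.array([np.cos(y),np.sin(y),0]);Y=np.array([-np.sin(y),np.cos(y),0]);O=np.array([.4845,-.2903,0])
cs=cam('side');ct=cam('top')
f=lambda c,u,v,z:np.round([(unproj(c,(u,v),z)-O)@X*1e3-90,(unproj(c,(u,v),z)-O)@Y*1e3],1)
print('ptr now',f(cs,328.1,225.5,.054),'ptr before',f(cs,341.2,242.7,.054))
print('clip -x bottom edge',f(cs,332.5,226.4,.05),f(cs,336,225.6,.05),'nib',[f(cs,328.6,224.5,z) for z in(.05,.053,.056)])
a=cv2.imread('pics/top0.png').astype(int)
g=a[:,:,2]-a[:,:,0]
print('top yellow');
for v in range(150,164):print(v,' '.join('%4d'%g[v,u] for u in range(314,326)))
print('top dark cols 338..352')
for v in range(155,175):print(v,' '.join('%4d'%a[v,u].mean() for u in range(336,354)))
```

```text
ptr now [125.7 -82.3] ptr before [ 59.6 -80.6]
clip -x bottom edge [124.5 -92.8] [ 124.8 -101.6] nib [array([134.1, -87.9]), array([130.2, -85.8]), array([126.3, -83.7])]
top yellow
150   -2    0    2    1    0    3   -1    0    0    1    0    1
151    1   -2    3    0    0    2    1    1    1    3   -3    0
152   -2   -2    1    1   -1   -3    0   -2    4    0   -2    1
153    1    4    4    2   26   21   -1    2    4    2    4    2
154    2    3    3   12  120  151  140   79    2    0   -3   -1
155    5    3    4   22  148  157  142   88    0    1    1   -4
156   10   11    9   31  123  155  141   76    4    2    1    0
157    9   10    8   35  132  154  130   38   12    8    9   14
158    8    9    8   34  137  151  118   21    9    9    9   10
159    9    8    8   43  134  150  114   17    9    9    9    8
160    8    8    8   20   95  128   50   13    8    8    9    9
161    8   10   10    9   59   56   10    9    8    9    8   12
162   12    7    9    9   25   21    7   10    9    9    8   14
163   13   10    7   11   15   10    8   11   11    8   12   13
top dark cols 338..352
[... 1180 characters left out ...]
92  231  213  126   24   30   39   39   43
168  231  241  198  202  237  237  190   94  115  207  237  200   99   21   29   42   38   41
169  149  158  126  135  193  209  188  127  122  209  236  192   73   17   32   42   40   40
170   99   95   95  102  120  134  131  109  101  139  164  127   48   20   34   39   39   40
171   99  101  101  101  102  101   95   94   96   97  117  109   68   71   63   41   35   41
172  119  114  108   98  102   97   88   89  101  118  144  153  147  217  190   43   39   44
173  245  244  243  234  232  217  153  103  119  132  148  163  161  234  211   34   39   42
174  251  251  250  242  241  246  212  163  226  215  157  220  238  238  199   86   74   61
```

Run:
```python
from h import *
y=1.426;X=np.array([np.cos(y),np.sin(y),0]);Y=np.array([-np.sin(y),np.cos(y),0]);O=np.array([.4845,-.2903,0])
ct=cam('top')
f=lambda u,v,z:np.round([(unproj(ct,(u,v),z)-O)@X*1e3-90,(unproj(ct,(u,v),z)-O)@Y*1e3],1)
print('nib',f(318.5,161.5,.052),f(318.5,161.5,.056),'body',f(319.1,158,.056),'ptr',f(343.3,164,.054),f(343.3,166,.06),f(343.4,168,.07))
p=bot.get_obs()['tool_pos'];print('drawn',(p-[.5136,-.0972,.0573])@X*1e3)
# rail lines through wrist view w7: clip
c=np.load('w7.npz');c=(c['K'],c['r'],c['t']);a=cv2.imread('pics/w7raw.png').astype(int);g=(a[:,:,2]-a[:,:,0]>60)
g[:240]=0;g[:,:380]=0;vs,us=np.nonzero(g);print(us.min(),us.max(),vs.min(),vs.max(),len(us))
for v in range(292,316,2):
    u=np.nonzero(g[v])[0];
    if len(u):print(v,u.min(),u.max(),a[v,u.min():u.max()+1:3].mean(1).round())
q=lambda u,v,z:np.round([(unproj(c,(u,v),z)-O)@X*1e3-90,(unproj(c,(u,v),z)-O)@Y*1e3],1)
print(q(435,300,.05),q(435,300,.056))
```

```text
nib [128.3 -86. ] [128.7 -84.9] body [128.2 -95.2] ptr [ 59.  -87.9] [ 59.4 -80.6] [ 60.2 -72.2]
drawn 63.97140725684364
406 437 290 316 376
292 423 425 [135.]
294 423 427 [102. 103.]
296 423 429 [ 66.  99. 104.]
298 407 431 [ 82. 103. 101. 100.  96.  95.  97. 104.  96.]
300 410 433 [ 99. 100. 102. 102. 103. 103.  81. 102.]
302 413 434 [ 80. 110. 107. 112. 109. 106. 103.  99.]
304 415 437 [118. 161. 158. 161. 159. 158. 123. 123.]
306 417 437 [ 92. 181. 182. 180. 180. 152. 179.]
308 420 436 [118. 181. 181. 182. 177. 178.]
310 423 436 [121. 183. 184. 178. 177.]
312 425 435 [ 73. 178. 171. 177.]
314 428 435 [ 90. 173. 176.]
[ 128.8 -111.7] [ 133.5 -107.3]
```

The cameras agree: clip at stand x ≈ 128.4 and pointer now at about 124, so draw 4.5 mm more.

```bash
python3 -m crank '0.2 0 0 0 0 0 0.3;0.45 0 0 0 0 0 0.3;0.45 0 0 0 0 0 0.3;0.45 0 0 0 0 0 0.3'
python3 - <<'E'
from h import *
y=1.426;X=np.array([np.cos(y),np.sin(y),0]);Y=np.array([-np.sin(y),np.cos(y),0]);O=np.array([.4845,-.2903,0])
p=bot.get_obs()['tool_pos'];print('drawn',(p-[.5136,-.0972,.0573])@X*1e3)
a=bot.get_image('side').astype(int);cs=cam('side')
for v in range(213,230):
    print(v,' '.join(('Y' if a[v,u,0]-a[v,u,2]>50 else ' ')+'%3d'%a[v,u].mean() for u in range(322,340)))
for x in(124.4,128.4,132.4):print(x,proj(cs,[O+X*(x+90)/1e3-Y*.082+[0,0,.054]]))
E
```

```text
time_s: 16.45
tool_pos: [0.5237, -0.0296, 0.0574]
eef_rot: [2.376, 2.052, -0.002]
wrist_force: [-5.2, -2.8, 8.3]
width: 0.396
grip_force: 49.2
drawn 68.37364422338696
213  241  241  244  228   82   42   43   46   38   44   45   41   40   40   43   44   43   39
214  241  239  241  235  189   63   40   46   46   44   45   44   45   41   41   40   41   44
215  241  240  239  241  228  149   61   42   45   45   42   45   42   45   41   47   46   43
216  242  240  240  240  240  226  134   59   48   46   44   40   43   45   44   46   40   41
217  236  238  234  232  233  222  164  112   45   42   44   43   43   41   44   45   45   44
218  165  160  128  128   97   83  114  149  105   45   42   42   43   41   40   44   42   43
219   85   85   84   85   78   63  113  213  228   78   42   45   46   46   49   38   38   45
220   74  108  157  178  150   59  139  223  234  182   56   58   73 Y 90 Y 89   57   38   41
221  149  208  242  242  217   58  135  222  240  221 Y129 Y130 Y156 Y173 Y159 Y116   53   41
222  239  239  239  239  213   58  137  213 Y204 Y183 Y186 Y183 Y181 Y171 Y164 Y161 Y 85   41
223  235  228  207  214  173   60  136  185 Y154 Y183 Y182 Y174 Y149 Y130 Y121 Y102   69   43
224  174  187  223  234  187   89 Y111 Y153 Y138 Y112 Y119 Y119 Y119 Y121 Y118 Y 98   55   46
225  244  240  236  235  228  177 Y106 Y126 Y118 Y117 Y121 Y117 Y122 Y129 Y128 Y104   55   44
226  193  227  171  169  162  136  157  189  157 Y157  150  146  150  189  204 Y111   52   45
227  124  189  241  236  216  132  179  240  243  242  240  240  240  241  233  168   68   55
228  124  158  186  134  127  117  129  194  242  243  241  241  240  240  240  227  148  110
229  125  124  114  129  173  202  241  242  241  239  237  237  238  238  240  241  220  129
124.4 [[328.2231674  225.85165729]]
128.4 [[327.43417519 224.87978365]]
132.4 [[326.65048682 223.91444324]]
```

```bash
python3 -c "
from cell import bot
o=bot.get_obs();print(o['width'],o['grip_force'],abs(o['qvel']).max());print(bot.finish_job())"
```

```text
0.40214696069807065 49.21384513378143 0.0013482737301560802
the job is handed in; nothing more can be done
None
```

I handed the job in at about 16 s of the 64 s. The key is standing in the turned knob, the lock button is squeezed in at about 49 N, and the boom is drawn out 68 mm. By the cameras the pointer is within about 1–2 mm of the clip; no verdict came back.

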